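Pull the clipped-corner blank back to the rack's stop

ROBOT

A 6-joint arm with a two-finger parallel gripper is mounted at the origin on the work surface. World frame = base frame: x ahead of the robot, y to its left, z up, the work surface at z = 0. Lengths are in mm, angles in degrees, forces in N, time in s.
With the tool pointing down it reaches from about 300 to 850 mm from the base axis. Payload 4.2 kg.
Tool frame: the origin (TCP) lies on the centre line of the jaws, within the pads' length; the fingertips stand 8 mm ahead of it and the grasp point (between the pads) lies 11 mm behind it; z points along the fingers, y is the line along which they close (so a half turn about z gives the same grasp; the last joint's range is limited). The gripper opens to 91 mm and grips with 3 to 60 N. Pads are 32 mm wide; open, the fingers measure 118 mm over their backs; the gripper's body (76 mm by 178 mm) begins 60 mm behind the grasp point.
Start: joints at [75.401, 18.312, 89.639, -0, 72.044, -1.146], TCP at [133.774, 559.238, 221.976] pointing down, gripper open.
Joint ranges: [-177.97, 177.97], [-48.28, 115.42], [12.27, 149.76], [-77.06, 257.06], [2.81, 150.46], [-146.56, 146.56]. Speed limits (degrees/s): [147.25, 147.25, 180, 180, 180, 180].

INTERFACE

Orientations are given as [roll, pitch, yaw] about the fixed x, y, z axes, in that order (R = Rz(yaw) Ry(pitch) Rx(roll)).
In Python, from workcell import telemetry, eyes, ticket gives the robot as it stands. The module is installed in compiled form; this text tells all that it offers.
- The arm moves only by the shell command python3 -m crank 'ROWS' [OPENING] [FORCE]. ROWS is JSON, a list of rows, each an object of numbers: "dx", "dy", "dz": the shift along the world's x, y, z normalised to -1 to 1, where 1 is 80 cm; "yaw": the turn about the world's z normalised to -1 to 1, where 1 is 5 degrees. A call has 1 to 10 rows; each row shifts and turns the commanded pose from where the row before left it; what a row does not reach is not made up. A row lasts 1/8 s, in which the tool goes at most 62.5 mm and 10.7 degrees, less where a joint would pass 70% of its speed; a pose out of reach is approached as far as the arm can. A call with a number of a shift or a turn outside -1 to 1 is refused whole. A call with a gripper value outside its range is refused whole. OPENING is the opening, from 0 (shut) to 1 (fully open), set as the call begins (- or left out, the last holds). The fingers move at their own pace and stop on an object; FORCE is the grip in N (left out, the last holds). Time passes only in rows, so rows that do not move let the fingers close. It gives the time, the measured TCP pose, the force, the opening and the grip force at its end, in the units of the state.
- telemetry.state(): the state, without advancing time (a new reading comes with each control period).
- eyes.grab_frame(name): name is "scene" or "top" or "wrist"; returns the picture (384x512x3 uint8, red, green, blue); there is no depth.
- eyes.calibration(name): a dict with "camera_matrix" (3x3 intrinsics, pixels), "world_from_camera" (4x4, takes a point from camera to world coordinates). Camera axes: x right, y down, z forward; pixel columns grow to the right and rows downward; lengths in mm; the calibration is good to about 2 mm. The wrist camera is an equidistant fisheye: a pixel r from the principal point sees the ray r / f radians off the axis. A picture is of the moment at which its call begins: read the wrist's pose just before it. calibration takes no time and is no camera call; for the wrist camera it gives the pose at the moment of the call.
- ticket.job_done(): hands the job in; it is judged then, once.
The state is a dict: "time_s": time; "qpos": joint angles; "qvel": joint speeds; "effort": joint torques, N m; "ee_pos": TCP position; "ee_rot": TCP orientation; "force": force on the tool from outside, world axes, zero at the start; "torque": the same for the moment, N m; "gripper_width": finger opening in mm; "gripper_force": force on a finger pad.
Only numpy, scipy, OpenCV 4.12 (cv2) and the standard library are available. Lean on these libraries where they do the work, as an engineer would, in place of code of your own. Each camera call takes 0.05 s, during which the arm holds its last target. There are 200 camera calls.

TASK

Of the three sheet-metal blanks in the green rack, take the one whose two near corners are cut off at a slant, and draw it back along its lane, out from under the bridge, until its near end rests against the stop bar at the front of the rack. Leave it lying flat in its lane, and leave the other two blanks where they are.

Things in the scene. Friction and masses are not known exactly. Their poses are not given: they have to be found in the camera images.
- rack: Low green rack fixed to the bench, 310 (x) by 302 mm (y), near side (-x) to the robot. Origin at bench level. Base top z = 8 mm. Three lanes along x centred at y = -98, 0, 98 mm, 90 wide between ribs 8 thick, tops z = 18. Dark stop bar across the near end: inner face x = -150, top z = 24. Bridge over the lanes from x = 50 to 150, top z = 40, with small flat things up to 8 mm thick on it.
- blank_clipped: To be moved: aluminium plate 180 (x, along the lane) by 84 by 6 mm thick, origin mid-underside, -x to its near end, whose two corners are cut at 45 degrees (34 mm each way). In any lane, top at z = 14, near end 60 to 100 from the stop, far end under the bridge. 0.2 to 0.4 kg; too wide to grasp; slides if pressed with shut fingers (about 10 N) and drawn. At the stop its origin is at rack x = -60.
- blank_square: Another blank, to be left alone: same plate, 180 (x, along the lane) by 84 by 6 mm thick, origin mid-underside, -x to its near end, which is plain and square-cornered.
- blank_round: Another blank, to be left alone: same plate, 180 (x, along the lane) by 84 by 6 mm thick, origin mid-underside, -x to its near end, which is a half circle of 42 mm radius.
Things that resemble listed ones, but are neither listed nor needed, are in the scene too. What is shaped like the blank_clipped but orange is not meant.

How it is judged (in metres and radians):
At the end, for the whole second after the job is handed in: The clipped-corner blank lies flat in its lane, at rest, its near end within 13 mm of the stop bar and in line with the lane within 10 degrees; the square and the round-ended blank are each within 15 mm of where they started (x of blank_clipped in the frame of rack between -0.068 and -0.047 m and y of blank_clipped in the frame of rack between -0.11 and 0.11 m and z of blank_clipped in the frame of rack below 0.014 m and angle between blank_clipped's own z axis and vertical below 0.08 rad and angle between the x axis of blank_clipped and the x axis of rack, either way round below 0.17 rad and linear speed of blank_clipped below 0.01 m/s and distance of each of blank_square, blank_round from where it was at the start of the episode below 0.015 m); the robot touches nothing.
It fails at once if the square or the round-ended blank is dragged out of its place (more than 25 mm) (distance of any of blank_square, blank_round from where it was at the start of the episode above 0.025 m).
It also fails if it takes over 32 s, if anything falls off the work surface, if the arm or the gripper's body presses on something with over 40 N, if the wrist force passes 120 N, or if a joint passes its speed limit or range.

## Working session

There is one attempt and no reset: what is moved stays moved. The work goes in short steps, Python scripts to look and compute and a shell command to move; the robot and the scene stay as the last step left them, time stands still between calls to the robot, and variables do not carry over. Pictures are saved under pics/ and viewed, at most 10 in all, crops included, and the job is handed in when it is done.

```bash
mkdir -p pics
python3 - <<'E'
from workcell import telemetry, eyes
import cv2
for n in ("top","scene"):
    im=eyes.grab_frame(n); cv2.imwrite(f"pics/{n}0.png",im[:,:,::-1]); c=eyes.calibration(n); print(n,c)
s=telemetry.state();print(s["time_s"],s["ee_pos"],s["ee_rot"],s["force"])
E
```

```text
top {'camera_matrix': array([[480.69903462,   0.        , 265.10901959],
       [  0.        , 480.69903462, 194.34920719],
       [  0.        ,   0.        ,   1.        ]]), 'world_from_camera': array([[-1.06101497e-02, -9.98700337e-01,  4.98503852e-02,
         4.34142723e+02],
       [-9.99907564e-01,  1.10204634e-02,  7.96326035e-03,
         1.21759327e+02],
       [-8.50228515e-03, -4.97612858e-02, -9.98724950e-01,
         1.22380365e+03],
       [ 0.00000000e+00,  0.00000000e+00,  0.00000000e+00,
         1.00000000e+00]])}
scene {'camera_matrix': array([[474.55244691,   0.        , 269.68543048],
       [  0.        , 474.55244691, 194.43758485],
       [  0.        ,   0.        ,   1.        ]]), 'world_from_camera': array([[ 4.84404899e-01,  7.25560670e-01, -4.88787897e-01,
         1.00990190e+03],
       [ 8.74843661e-01, -4.01311333e-01,  2.71289114e-01,
        -1.86309586e+02],
       [ 6.80589168e-04, -5.59026769e-01, -8.29149328e-01,
         9.47724464e+02],
       [ 0.00000000e+00,  0.00000000e+00,  0.00000000e+00,
         1.00000000e+00]])}
0.1 [133.64789947 558.81854022 221.23303105] [-1.79911980e+02 -6.67501506e-04  1.66547302e+02] [-0.46285768 -0.05835586  1.09721324]
```

View pics/top0.png

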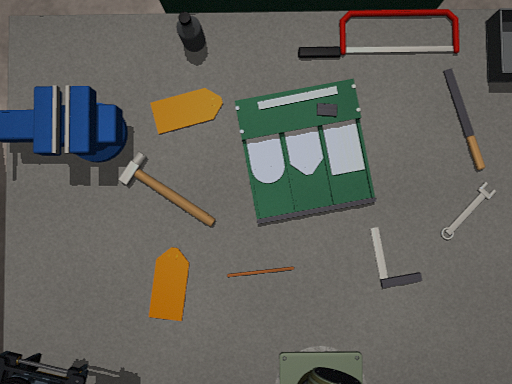

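View pics/scene0.png

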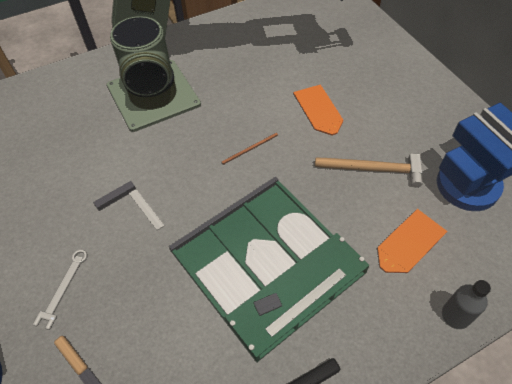

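Top view: the clipped blank is in the middle lane, its near end at about (306,175). The round one is on the left, the square one on the right, and the stop bar runs (258,221)–(374,203). The orange decoys lie outside the rack.

```bash
cat > h.py <<'E'
import numpy as np,cv2
from workcell import eyes,telemetry
def ray(n,uv,z,c=None):
    c=c or eyes.calibration(n);K=c["camera_matrix"];T=c["world_from_camera"]
    uv=np.atleast_2d(uv).astype(float)
    d=np.c_[(uv-K[:2,2])/[K[0,0],K[1,1]],np.ones(len(uv))]@T[:3,:3].T
    return (T[:3,3]+d*((z-T[2,3])/d[:,2:]))[:,:2]
def blanks(im):
    hsv=cv2.cvtColor(im,cv2.COLOR_RGB2HSV)
    m=((hsv[...,1]<50)&(hsv[...,2]>160)).astype(np.uint8)
    return [c for c in cv2.findContours(m,0,cv2.CHAIN_APPROX_NONE)[0] if cv2.contourArea(c)>500]
E
python3 - <<'E'
from h import *
im=cv2.imread("pics/top0.png")[:,:,::-1]
for c in blanks(im):
    print(cv2.contourArea(c)); p=cv2.approxPolyDP(c,2.5,True)[:,0]
    print(np.c_[p,ray("top",p,14)].round(0).tolist())
hsv=cv2.cvtColor(im,cv2.COLOR_RGB2HSV)
g=((hsv[...,0]>65)&(hsv[...,0]<90)&(hsv[...,1]>110)).astype(np.uint8)
cs=max(cv2.findContours(g,0,cv2.CHAIN_APPROX_NONE)[0],key=cv2.contourArea) if 1 else 0
g[:70]=0;g[235:]=0
c=max(cv2.findContours(g,0,2)[0],key=cv2.contourArea)
p=cv2.approxPolyDP(cv2.convexHull(c),3,True)[:,0]
print("rack",np.c_[p,ray("top",p,18)].round().tolist())
# dark bar: corners
d=((im.max(2)<75)&(hsv[...,1]<90)).astype(np.uint8); d[:195]=0;d[228:]=0;d[:,:250]=0;d[:,380:]=0
c=max(cv2.findContours(d,0,2)[0],key=cv2.contourArea)
p=cv2.boxPoints(cv2.minAreaRect(c));print("bar",np.c_[p,ray("top",p,24)].round().tolist())
E
```

```text
1203.0
[[279.0, 139.0, 635.0, 95.0], [247.0, 144.0, 623.0, 176.0], [253.0, 174.0, 546.0, 161.0], [261.0, 181.0, 528.0, 141.0], [274.0, 181.0, 528.0, 109.0], [283.0, 171.0, 553.0, 86.0]]
1094.0
[[317.0, 132.0, 651.0, -2.0], [286.0, 137.0, 639.0, 77.0], [290.0, 163.0, 573.0, 68.0], [306.0, 174.0, 545.0, 28.0], [312.0, 173.0, 547.0, 13.0], [322.0, 158.0, 585.0, -13.0]]
1419.0
[[355.0, 124.0, 671.0, -98.0], [324.0, 130.0, 656.0, -20.0], [333.0, 174.0, 544.0, -40.0], [364.0, 168.0, 558.0, -119.0]]
508.5
[[336.0, 87.0, 766.0, -52.0], [258.0, 102.0, 730.0, 147.0], [259.0, 108.0, 715.0, 145.0], [336.0, 93.0, 751.0, -52.0]]
rack [[352.0, 79.0, 785.0, -92.0], [373.0, 196.0, 487.0, -139.0], [257.0, 218.0, 435.0, 152.0], [235.0, 101.0, 732.0, 205.0]]
bar [[257.0, 220.0, 431.0, 153.0], [375.0, 196.0, 486.0, -142.0], [376.0, 204.0, 466.0, -145.0], [258.0, 228.0, 410.0, 149.0]]
```

```bash
python3 -m crank '[{"dx":0.04,"dy":-0.045},{"dx":0.04,"dy":-0.045},{"dx":0.04,"dy":-0.045},{"dx":0.04,"dy":-0.045},{"dx":0.04,"dy":-0.045},{"dx":0.04,"dy":-0.045},{"dx":0.04,"dy":-0.045},{"dx":0.04,"dy":-0.045},{"dx":0.04,"dy":-0.045},{"dx":0.04,"dy":-0.045}]' 0 20
```

```text
validation failed for argument at $[0]...
```

```bash
python3 -m crank '[{"dx":0.04,"dy":-0.045,"dz":0,"yaw":0},{"dx":0.04,"dy":-0.045,"dz":0,"yaw":0},{"dx":0.04,"dy":-0.045,"dz":0,"yaw":0},{"dx":0.04,"dy":-0.045,"dz":0,"yaw":0},{"dx":0.04,"dy":-0.045,"dz":0,"yaw":0},{"dx":0.04,"dy":-0.045,"dz":0,"yaw":0},{"dx":0.04,"dy":-0.045,"dz":0,"yaw":0},{"dx":0.04,"dy":-0.045,"dz":0,"yaw":0},{"dx":0.04,"dy":-0.045,"dz":0,"yaw":0},{"dx":0.04,"dy":-0.045,"dz":0,"yaw":0}]' 0 20
```

```text
time_s: 1.35
ee_pos: [454.5, 197.8, 221.7]
ee_rot: [-180.0, -0.0, 166.5]
force: [1.4, -0.1, 0.1]
gripper_width: 0.3
gripper_force: 0.0
```

Remaining: (+165, −164), then down to about z = 70. I'll also turn the tool toward the rack axis.

```bash
python3 -m crank '[{"dx":0.04,"dy":-0.04,"dz":0,"yaw":1},{"dx":0.04,"dy":-0.04,"dz":0,"yaw":1},{"dx":0.04,"dy":-0.04,"dz":-0.02,"yaw":1},{"dx":0.04,"dy":-0.04,"dz":-0.03,"yaw":1},{"dx":0.04,"dy":-0.04,"dz":-0.04,"yaw":1},{"dx":0.006,"dy":-0.005,"dz":-0.05,"yaw":0},{"dx":0,"dy":0,"dz":-0.04,"yaw":0},{"dx":0,"dy":0,"dz":0,"yaw":0}]'
python3 - <<'E'
from h import *
im=eyes.grab_frame("wrist");cv2.imwrite("pics/w1.png",im[:,:,::-1])
s=telemetry.state();print(s["time_s"],s["ee_pos"],s["force"])
E
```

```text
time_s: 2.35
ee_pos: [616.3, 34.9, 75.0]
ee_rot: [179.9, -0.4, -168.5]
force: [-0.3, -0.4, 1.0]
gripper_width: 0.4
gripper_force: 0.0
2.4 [617.91111626  35.16686634  77.12754095] [0.54475613 0.06674472 0.48503091]
```

View pics/w1.png

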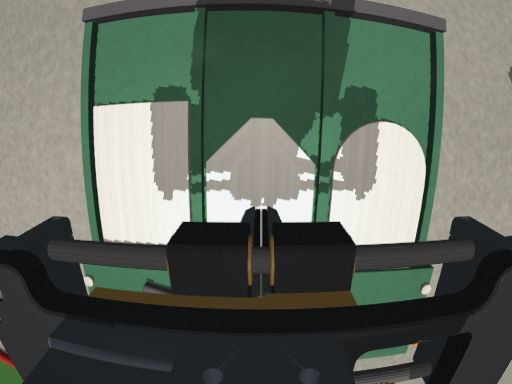

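The wrist view shows the shut fingers at (262,210), centred over the clipped blank. Its tip is at (262,118) and the stop bar runs along the top. Descending.

```bash
python3 -m crank '[{"dx":0,"dy":0,"dz":-0.03,"yaw":0},{"dx":0,"dy":0,"dz":-0.026,"yaw":0},{"dx":0,"dy":0,"dz":-0.005,"yaw":0},{"dx":0,"dy":0,"dz":-0.004,"yaw":0},{"dx":0,"dy":0,"dz":0,"yaw":0}]'
```

```text
time_s: 3.02
ee_pos: [619.3, 35.3, 27.1]
ee_rot: [-180.0, 0.1, -168.4]
force: [0.1, -0.9, 0.6]
gripper_width: 0.9
gripper_force: 0.0
```

```bash
python3 -m crank '[{"dx":0,"dy":0,"dz":-0.004,"yaw":0},{"dx":0,"dy":0,"dz":-0.002,"yaw":0},{"dx":0,"dy":0,"dz":0,"yaw":0}]'
```

```text
time_s: 3.4
ee_pos: [619.0, 35.2, 22.3]
ee_rot: [-180.0, 0.1, -168.5]
force: [-2.2, -0.0, 5.7]
gripper_width: 0.4
gripper_force: 2.8
```

Contact at 5.7 N. I'll press a little more.

```bash
python3 -m crank '[{"dx":0,"dy":0,"dz":-0.001,"yaw":0},{"dx":0,"dy":0,"dz":-0.001,"yaw":0},{"dx":0,"dy":0,"dz":0,"yaw":0}]'
```

```text
time_s: 3.78
ee_pos: [619.4, 35.3, 22.3]
ee_rot: [-180.0, 0.1, -168.5]
force: [-3.2, -0.8, 13.6]
gripper_width: 0.4
gripper_force: 6.8
```

Pressing at 13 N. Drawing back along (−0.985, −0.175), about 50 mm first.

```bash
python3 -m crank '[{"dx":-0.006,"dy":-0.001,"dz":0,"yaw":0},{"dx":-0.011,"dy":-0.002,"dz":0,"yaw":0},{"dx":-0.011,"dy":-0.002,"dz":0,"yaw":0},{"dx":-0.011,"dy":-0.002,"dz":0,"yaw":0},{"dx":-0.011,"dy":-0.002,"dz":0,"yaw":0},{"dx":-0.011,"dy":-0.002,"dz":0,"yaw":0},{"dx":0,"dy":0,"dz":0,"yaw":0}]'
python3 - <<'E'
from h import *
im=eyes.grab_frame("wrist");cv2.imwrite("pics/w2.png",im[:,:,::-1])
E
```

```text
time_s: 4.65
ee_pos: [571.9, 26.4, 22.3]
ee_rot: [-179.9, 0.3, -168.5]
force: [-1.0, 0.1, 13.2]
gripper_width: 0.2
gripper_force: 6.3
```

View pics/w2.png

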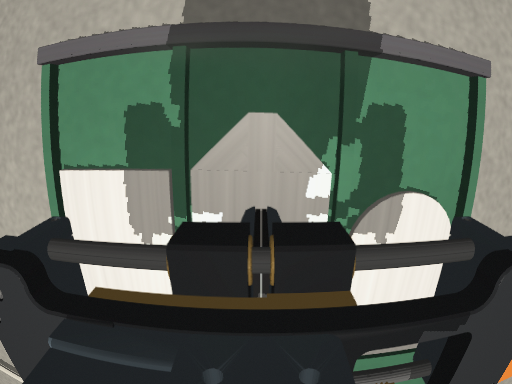

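The clipped blank moves with the tool and stays straight: its near end at (262,113) is level with the fingers, and the bar is at row 47. About 38 mm remain.

```bash
python3 -m crank '[{"dx":-0.008,"dy":-0.0015,"dz":0,"yaw":0},{"dx":-0.01,"dy":-0.0018,"dz":0,"yaw":0},{"dx":-0.01,"dy":-0.0018,"dz":0,"yaw":0},{"dx":-0.007,"dy":-0.0012,"dz":0,"yaw":0},{"dx":-0.004,"dy":-0.0007,"dz":0,"yaw":0},{"dx":0,"dy":0,"dz":0,"yaw":0}]'
```

```text
time_s: 5.45
ee_pos: [541.9, 20.9, 22.3]
ee_rot: [-179.9, 0.5, -168.5]
force: [2.2, 1.1, 12.5]
gripper_width: 0.5
gripper_force: 6.1
```

```bash
python3 -m crank '[{"dx":-0.004,"dy":-0.0007,"dz":0,"yaw":0},{"dx":-0.003,"dy":-0.0005,"dz":0,"yaw":0},{"dx":0,"dy":0,"dz":0,"yaw":0}]'
python3 - <<'E'
from h import *
im=eyes.grab_frame("wrist");cv2.imwrite("pics/w3.png",im[:,:,::-1])
E
```

```text
time_s: 5.82
ee_pos: [536.7, 19.9, 22.3]
ee_rot: [-179.9, 0.5, -168.5]
force: [2.2, 0.8, 11.7]
gripper_width: 0.6
gripper_force: 5.9
```

View pics/w3.png

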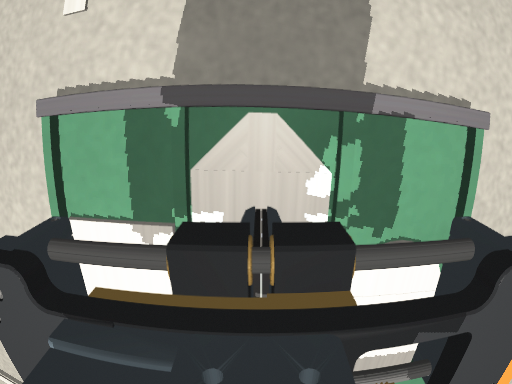

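The near end (row 113) is a few mm short of the bar (row 107). Continuing in small steps until the force along x rises.

```bash
python3 -m crank '[{"dx":-0.002,"dy":-0.0004,"dz":0,"yaw":0},{"dx":-0.002,"dy":-0.0004,"dz":0,"yaw":0},{"dx":0,"dy":0,"dz":0,"yaw":0}]'; python3 -m crank '[{"dx":-0.002,"dy":-0.0004,"dz":0,"yaw":0},{"dx":-0.002,"dy":-0.0004,"dz":0,"yaw":0},{"dx":0,"dy":0,"dz":0,"yaw":0}]'
python3 - <<'E'
from h import *
im=eyes.grab_frame("wrist");cv2.imwrite("pics/w4.png",im[:,:,::-1])
E
```

```text
time_s: 6.25
ee_pos: [533.7, 19.4, 22.3]
ee_rot: [-179.9, 0.5, -168.5]
force: [2.5, -0.1, 12.1]
gripper_width: 0.5
gripper_force: 5.8
time_s: 6.62
ee_pos: [531.2, 18.8, 22.3]
ee_rot: [-179.9, 0.6, -168.5]
force: [3.9, 0.7, 10.8]
gripper_width: 1.1
gripper_force: 5.1
```

View pics/w4.png

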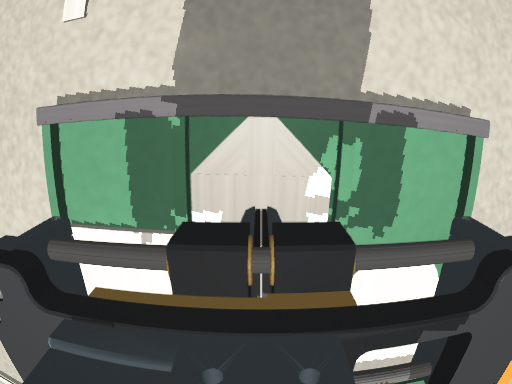

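The near end now meets the bar at (262,117), and the fingers have begun to slip (113→117, force x up to 3.9), so it is seated. Lifting clear and checking from the top.

```bash
python3 -m crank '[{"dx":0,"dy":0,"dz":0.01,"yaw":0},{"dx":0,"dy":0,"dz":0.04,"yaw":0},{"dx":0,"dy":0,"dz":0.06,"yaw":0},{"dx":-0.05,"dy":0.06,"dz":0.06,"yaw":0},{"dx":-0.05,"dy":0.06,"dz":0,"yaw":0},{"dx":-0.05,"dy":0.06,"dz":0,"yaw":0},{"dx":-0.05,"dy":0.06,"dz":0,"yaw":0},{"dx":-0.03,"dy":0.06,"dz":0,"yaw":0},{"dx":0,"dy":0.06,"dz":0,"yaw":0},{"dx":0,"dy":0,"dz":0,"yaw":0}]'
python3 - <<'E'
from h import *
im=eyes.grab_frame("top");cv2.imwrite("pics/top1.png",cv2.resize(im[60:240,220:400,::-1],None,fx=3,fy=3))
for c in blanks(im):
    p=cv2.approxPolyDP(c,2.5,True)[:,0]
    print(np.c_[p,ray("top",p,14)].round(0).tolist())
E
```

```text
time_s: 7.92
ee_pos: [350.4, 299.0, 145.7]
ee_rot: [180.0, 0.0, -168.2]
force: [-0.1, -0.4, 0.4]
gripper_width: 0.6
gripper_force: 0.0
[[279.0, 139.0, 635.0, 95.0], [247.0, 144.0, 623.0, 176.0], [253.0, 174.0, 546.0, 161.0], [263.0, 182.0, 526.0, 136.0], [274.0, 181.0, 528.0, 109.0], [282.0, 174.0, 545.0, 88.0], [284.0, 166.0, 566.0, 83.0]]
[[287.0, 141.0, 629.0, 75.0], [297.0, 196.0, 489.0, 51.0], [317.0, 207.0, 461.0, 1.0], [329.0, 192.0, 499.0, -30.0], [319.0, 138.0, 636.0, -7.0], [313.0, 136.0, 641.0, 9.0]]
[[355.0, 124.0, 671.0, -98.0], [324.0, 130.0, 656.0, -20.0], [332.0, 174.0, 544.0, -38.0], [364.0, 168.0, 558.0, -119.0]]
[[336.0, 87.0, 766.0, -52.0], [260.0, 101.0, 733.0, 142.0], [258.0, 104.0, 725.0, 147.0], [263.0, 108.0, 714.0, 134.0], [337.0, 93.0, 751.0, -54.0]]
```

View pics/top1.png

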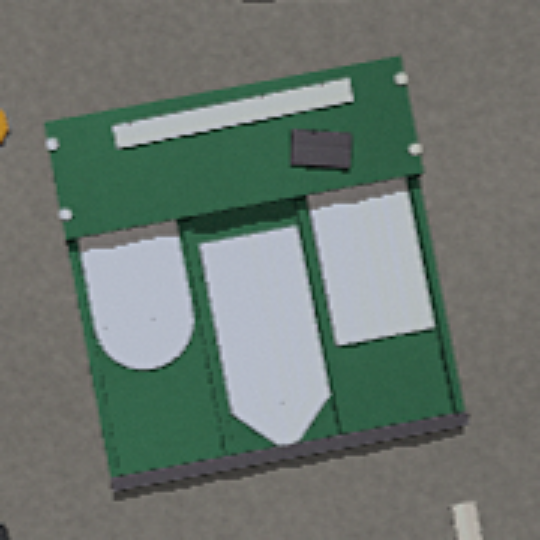

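The crop shows the clipped blank against the bar, flat and in line with its lane (near end about (285,445)). The other two blanks have not moved.

```bash
python3 -c "
from workcell import ticket;print(ticket.job_done())"
```

```text
the job is handed in; nothing more can be done
None
```

The clipped-corner blank lies flat in the middle lane, its near end against the stop bar; the other two blanks have not moved, and I handed the job in at about 8 s (the hand-in gave no verdict).

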